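# Top off the crosswise rusk stack and lift the cake plate by its grip

## Task

Finish the stack of rusk fingers on the handled cake plate: take the two still on the cooling board and lay them gently as the third layer, across the top two, one on each side of the handle and straight above the bottom pair, letting go of each without dropping it. Then take the plate by the wooden grip, lift it about 10 cm clear of the shelf with the whole stack on it, and finish while still holding it there, level and still. Do not tip the plate or disturb the mortar, cedar box, timer and brush holder.

Things in the scene. Friction and masses are not known exactly. Their poses are not given: they have to be found in the camera images.
- plate: round white melamine cake plate, 286 across, rim 20 high, inner floor at z = 6, central steel post 10 thick carrying a wooden grip bar; 0.3 to 0.5 kg, plus six rusks, balanced about the post. Origin at the centre of its underside, z up. Rusks are stacked round the post in crosswise pairs: bottom pair along plate x at y = +-64 (z 6-20), second pair along plate y at x = +-58 (z 20-34)
- grip: the plate's dark wooden grip bar, fixed on top of the post; origin at its middle, on the plate's axis 91 above its underside; the bar is 50 long (plate x), 16 wide (plate y) and 26 high (from 78 to 104 above the underside). Pinch it across its 16 width from above
- top_1 (a point): third-layer place at plate y = +64, on top of the second pair, 34 above the plate's underside: the centre of a rusk's underside belongs here, the rusk along plate x (either way round). 44 of free space is left between that rusk's side and the grip bar, so open the fingers only a little there
- top_2 (a point): the same third-layer place at plate y = -64, on the other side of the handle
- board: wooden cooling board, 230 (x) x 220 (y) x 14 thick, 1.2 kg, lying loose on the shelf; origin at the centre of its underside
- rusk_a: hard-baked rusk finger, a straight light-brown bar 150 long (its x) x 24 wide (its y) x 14 thick, about 28 g, with small docking holes on top; origin at the centre of its underside. Starts flat on the cooling board, on its +y half
- rusk_b: hard-baked rusk finger, a straight light-brown bar 150 long (its x) x 24 wide (its y) x 14 thick, about 28 g, with small docking holes on top; origin at the centre of its underside. Starts flat on the cooling board, on its -y half
- low_1: hard-baked rusk finger, a straight light-brown bar 150 long (its x) x 24 wide (its y) x 14 thick, about 28 g, with small docking holes on top; origin at the centre of its underside. Already laid: bottom layer of the stack, at plate y = +64
- low_2: hard-baked rusk finger, a straight light-brown bar 150 long (its x) x 24 wide (its y) x 14 thick, about 28 g, with small docking holes on top; origin at the centre of its underside. Already laid: bottom layer of the stack, at plate y = -64
- mid_1: hard-baked rusk finger, a straight light-brown bar 150 long (its x) x 24 wide (its y) x 14 thick, about 28 g, with small docking holes on top; origin at the centre of its underside. Already laid: second layer, at plate x = +58, along plate y
- mid_2: hard-baked rusk finger, a straight light-brown bar 150 long (its x) x 24 wide (its y) x 14 thick, about 28 g, with small docking holes on top; origin at the centre of its underside. Already laid: second layer, at plate x = -58, along plate y
- mortar: bystander: three-legged dark stone mortar, 148 across, 105 high, with its stone pestle leaning in it (up to about 135 high); origin on the shelf under its centre
- cedar_box: bystander: closed cedar box with brass hinges and a brass knob, 140 (x) x 200 (y) x 85 high, about 120 with the knob, fixed; origin at the centre of its underside
- cedar_lid (a joint): hinge of the cedar box's lid, 0 closed, grows as it opens (rad)
- timer: bystander: round white plastic dial timer, 72 across, 52 high with its knob; origin at the centre of its underside
- timer_knob (a joint): the timer's knob, 0 at rest, grows as it is turned clockwise (rad)
- brush_holder: bystander: steel pot 84 across and 110 high holding three pastry brushes that reach 190 high; origin at the centre of its underside
There are look-alikes about, which are no part of the job. Leave any turquoise look-alike of the rusk_b alone. What is shaped like the rusk_a but grey is not meant.

How it is judged:
By the outcome, as a careful person would: the job done as asked, in the order asked, and still so for the second after the job is handed in, while the arm keeps its last pose, push and grip.
It also fails if it takes over 67 s, if anything falls off the work surface, if the arm or the gripper's body presses on something with over 40 N, if the wrist force passes 120 N, or if a joint passes its speed limit or range.

## Robot

A 7-joint arm with a two-finger parallel gripper is mounted at the origin on the work surface. World frame = base frame: x ahead of the robot, y to its left, z up, the work surface at z = 0. Lengths are in m, angles in rad, forces in N, time in s.
With the tool pointing down it reaches from about 0.4 to 0.9 m from the base axis. Payload 5.6 kg.
Tool frame: the origin (TCP) lies on the mounting face of the last link; the fingertips stand 190 mm ahead of it and the grasp point (between the pads) lies 171 mm ahead of it; z points along the fingers, y is the line along which they close (so a half turn about z gives the same grasp; the last joint's range is limited). The gripper opens to 92 mm and grips with 3 to 60 N. Pads are 20 mm wide; open, the fingers measure 128 mm over their backs; the gripper's body (75 mm by 189 mm) begins 69 mm behind the grasp point.
Start: joints at [-1.353, 0.468, -0.012, 1.603, 0.006, 1.071, -0.056], TCP at [0.168, 0.628, 0.405] pointing down, gripper open.
Joint ranges: [-2.53, 2.53], [-0.31, 2.02], [-1.57, 1.55], [0.28, 2.44], [-1.29, 4.43], [0.15, 1.84], [-2.92, 2.92]. Speed limits (rad/s): [2.57, 2.57, 3.14, 3.14, 3.14, 3.14, 3.14].

## Interface

Orientations are given as a 3x3 rotation matrix whose columns are the frame's x, y, z axes.
In Python, from rig import bot, optics gives the robot as it stands.
- The arm moves only by the tool step_arm, never from a script. Its argument "motion" is a list of rows, each a list of 5 numbers: the shift along the world's x, y, z in m, then the turn about the world's z in degrees, then the finger opening in m, from 0 to 0.0919. A call has 1 to 20 rows; each row is the pose to reach, as a shift and turn from the pose commanded when the call began; what a row does not reach only later rows make up. A row lasts 1/10 s, in which the tool goes at most 50 mm and 8.59 degrees, less where a joint would pass 70% of its speed; a pose out of reach is approached as far as the arm can. A call with a gripper value outside its range is refused whole. The fingers move at their own pace and stop on an object; "squeeze" is the grip in N (left out, the last holds). Time passes only in rows, so rows that repeat a pose let the fingers close. It gives the time, the measured TCP pose, the force, the opening and the grip force at its end, in the units of the state.
- bot.get_obs(): the state, without advancing time (a new reading comes with each control period).
- optics.read_camera(name): name is "scene" or "side" or "wrist"; returns a dict with "img" (400x640x3 uint8, blue, green, red), "depth" (400x640 float32, m along the optical axis (not along the pixel's ray), 0 where there is no reading), "fx", "fy", "cx", "cy" (pixels), "extrinsics" (4x4, takes a point from camera to world coordinates). Camera axes: x right, y up, looking along -z (the intrinsics and any distortion apply to the point x, -y, -z); pixel columns grow to the right and rows downward; lengths in m; the calibration is good to about 2 mm. A picture is of the moment at which its call begins.
- bot.close_job(): hands the job in; it is judged then, once.
The state is a dict: "time_s": time; "joints": joint angles; "dq": joint speeds; "joint_efforts": joint torques, N m; "eef_pos": TCP position; "tool_rot": TCP orientation; "ft_force": force on the tool from outside, world axes, zero at the start; "moment": the same for the moment, N m; "finger_gap": finger opening in m; "finger_force": force on a finger pad.
Only numpy, scipy, OpenCV 4.12 (cv2) and the standard library are available. Lean on these libraries where they do the work, as an engineer would, in place of code of your own. Each camera call takes 0.05 s, during which the arm holds its last target. There are 200 camera calls.

## Working session

There is one attempt and no reset: what is moved stays moved. The work goes in short steps, Python scripts to look and compute and a tool call to move; the robot and the scene stay as the last step left them, time stands still between calls to the robot, and variables do not carry over. Pictures are saved under pics/ and viewed, at most 10 in all, crops included, and the job is handed in when it is done.

Besides the shell and the picture viewer there is one more tool, called after "Call:" as name(argument=value, ...), one argument or row to a line, values as JSON. step_arm: Moves the arm, as the interface text tells. Its arguments: {"type":"object","properties":{"motion":{"type":"array","items":{"type":"array","items":{"type":"number"}}},"squeeze":{"type":"number"}},"required":["motion"]}

```bash
mkdir -p pics; cat > h.py <<'E'
import numpy as np, cv2
from rig import bot, optics
def cam(n):
    c=optics.read_camera(n); E=np.array(c["extrinsics"]); d=c["depth"]
    v,u=np.mgrid[0:400,0:640]
    P=np.stack([(u-c["cx"])/c["fx"]*d,-(v-c["cy"])/c["fy"]*d,-d,np.ones_like(d)],-1)@E.T
    return c,c["img"],P[...,:3],d>0
E
python3 - <<'E'
from h import *
a=[]
for n in("scene","side"):
    c,im,P,ok=cam(n); cv2.imwrite(f"pics/{n}0.png",im); np.savez(f"{n}0.npz",im=im,P=P,ok=ok)
    print(n,c["fx"],[k for k in c],np.round(c["extrinsics"],3).tolist())
print(bot.get_obs())
E
```

```text
scene 416.0964631172927 ['img', 'depth', 'fx', 'fy', 'cx', 'cy', 'extrinsics'] [[-0.444, -0.768, 0.462, 1.192], [0.896, -0.388, 0.215, 0.301], [0.014, 0.51, 0.86, 1.326], [0.0, 0.0, 0.0, 1.0]]
side 424.68002171803084 ['img', 'depth', 'fx', 'fy', 'cx', 'cy', 'extrinsics'] [[0.832, 0.402, -0.382, -0.026], [-0.554, 0.582, -0.595, -0.868], [-0.017, 0.707, 0.707, 1.095], [0.0, 0.0, 0.0, 1.0]]
{'time_s': 0.1, 'joints': array([-1.35298342,  0.4683037 , -0.01157617,  1.60350405,  0.00603654,
        1.0713902 , -0.05630569]), 'dq': array([-9.73555909e-04, -2.61736134e-03, -4.06086278e-04, -4.15120618e-03,
        7.34280233e-04, -1.87311267e-05,  4.13621627e-04]), 'joint_efforts': array([ 6.11711021e-04, -5.21652424e+01, -1.26580315e-02, -2.44366729e+01,
       -5.68178622e-02,  1.41763024e-02,  6.18876061e-05]), 'eef_pos': array([0.16762012, 0.62779629, 0.40383727]), 'tool_rot': array([[-9.66160954e-01,  2.57939816e-01, -2.50934230e-04],
       [ 2.57939889e-01,  9.66159720e-01, -1.55221596e-03],
       [-1.57935753e-04, -1.56441640e-03, -9.99998764e-01]]), 'ft_force': array([-0.45771198,  0.18164788, -0.34945497]), 'moment': array([-0.03547979, -0.0635918 ,  0.0380042 ]), 'finger_force': 0.0, 'finger_gap': 0.09182712987918044}
```

View pics/scene0.png

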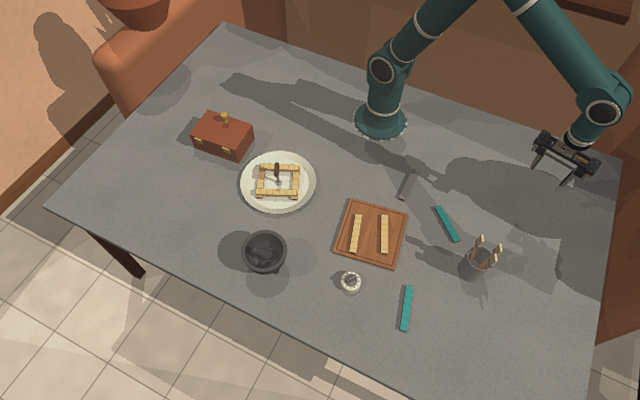

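View pics/side0.png

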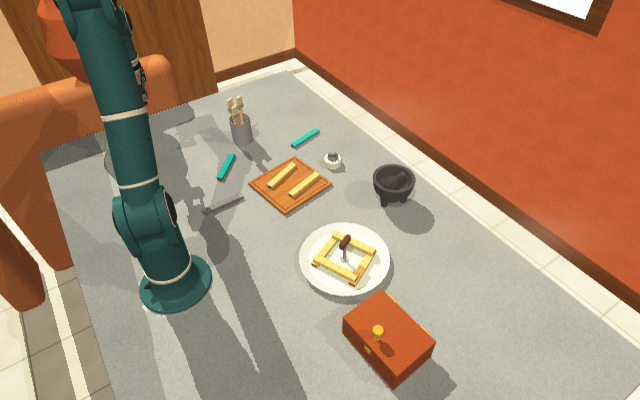

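The scene view shows the plate (277,181), the board (371,233) with two light-brown rusks at (356,234) and (384,234), two turquoise look-alikes at (446,223) and (406,308), and a grey one at (407,184). The two light-brown bars on the board are the ones meant. The side view shows the same: rusks at (282,176) and (305,185), plate at (345,258).

```bash
cat > m.py <<'E'
from h import *
def rect(xy):
    (c,(w,h),a)=cv2.minAreaRect((xy*1000).astype(np.float32))
    if w<h: w,h,a=h,w,a+90
    return np.round(c,1),round(w,1),round(h,1),round((a+90)%180-90,1)
def blobs(im,P,ok,zlo,zhi,amin=60):
    hsv=cv2.cvtColor(im,cv2.COLOR_BGR2HSV)
    m=(ok&(P[...,2]>zlo)&(P[...,2]<zhi)&(hsv[...,0]>12)&(hsv[...,0]<30)&(hsv[...,1]>60)&(hsv[...,2]>110)).astype(np.uint8)
    n,l,s,c=cv2.connectedComponentsWithStats(m)
    for i in range(1,n):
        if s[i,4]>=amin:
            q=P[l==i]; print(c[i].round(),s[i,4],rect(q[:,:2]),"z",np.percentile(q[:,2],[5,50,95]).round(4))
E
python3 - <<'E'
from m import *
for n in("scene","side"):
    f=np.load(n+"0.npz"); im,P,ok=f["im"],f["P"],f["ok"]; print(n); blobs(im,P,ok,.015,.07)
    # plate points
    hsv=cv2.cvtColor(im,cv2.COLOR_BGR2HSV)
    near=np.hypot(P[...,0]-.6,P[...,1]+.2)
    for (u,v) in ([(277,181),(371,233),(277,168)] if n=="scene" else [(345,258),(290,184),(345,241)]): print(u,v,P[v,u].round(3))
    m=ok&(hsv[...,1]<50)&(hsv[...,2]>150)&(P[...,2]>.002)&(P[...,2]<.03)
    k,l,s,c=cv2.connectedComponentsWithStats(m.astype(np.uint8)); i=1+np.argmax(s[1:,4])
    q=P[l==i]; print("plate",c[i],cv2.minEnclosingCircle((q[:,:2]*1000).astype(np.float32)),q[:,2].max())
    ctr=np.array(cv2.minEnclosingCircle((q[:,:2]).astype(np.float32))[0])
    g=ok&(P[...,2]>.07)&(P[...,2]<.12)&(np.hypot(P[...,0]-ctr[0],P[...,1]-ctr[1])<.07)
    q=P[g]; print("grip",g.sum(),rect(q[:,:2]),q[:,2].max())
a=[]
E
cat > crop.py <<'E'
import cv2
a=cv2.imread("pics/scene0.png")
b=cv2.resize(a[130:330,220:480],None,fx=3,fy=3,interpolation=cv2.INTER_CUBIC); cv2.imwrite("pics/crop0.png",b)
E
python3 crop.py
```

```text
scene
[17. 12.] 498 (array([  188.8, -1816.7]), 261.6, 33.3, 1.0) z [0.017  0.0378 0.0661]
[278. 181.] 754 (array([ 477.9, -219.1]), 156.6, 151.9, -65.6) z [0.0166 0.029  0.0363]
[355. 233.] 282 (array([543.9, 132.6]), 161.9, 29.4, 14.0) z [0.0184 0.0272 0.0314]
[384. 234.] 284 (array([502.7, 224.6]), 161.1, 27.8, 21.5) z [0.0202 0.0262 0.032 ]
277 181 [ 0.479 -0.219  0.02 ]
371 233 [0.517 0.181 0.013]
277 168 [ 0.478 -0.212  0.107]
plate [277.30750487 182.37280702] ((468.78515625, -221.1346435546875), 150.46823120117188) 0.027642700541502307
grip 67 (array([ 477.1, -218.7]), 52.2, 16.3, 25.9) 0.10843892389560161
side
[ 4. 25.] 88 (array([-220.2, 2338.9]), 55.3, 46.8, -4.8) z [0.0182 0.0399 0.0669]
[170.  41.] 592 (array([ 549.1, 1521.8]), 408.3, 52.0, -1.2) z [0.018  0.0431 0.0671]
[52. 73.] 246 (array([ -77. , 1525.9]), 143.3, 35.6, -2.0) z [0.0191 0.0445 0.0666]
[280. 175.] 295 (array([503.3, 232.6]), 168.7, 90.7, 19.6) z [0.0153 0.0244 0.0307]
[303. 184.] 283 (array([549.3, 123. ]), 160.3, 68.8, 6.6) z [0.0155 0.0258 0.031 ]
[344. 258.] 1091 (array([ 471.8, -225.6]), 156.7, 150.5, -64.8) z [0.0173 0.0298 0.0364]
345 258 [ 0.476 -0.227  0.01 ]
290 184 [0.506 0.162 0.013]
345 241 [ 0.469 -0.232  0.104]
plate [343.72975578 259.05044987] ((480.8373107910156, -208.6548614501953), 160.2233123779297) 0.025240793112287774
grip 116 (array([ 472.7, -225.1]), 52.0, 16.7, 23.6) 0.10663448196601144
```

View pics/crop0.png

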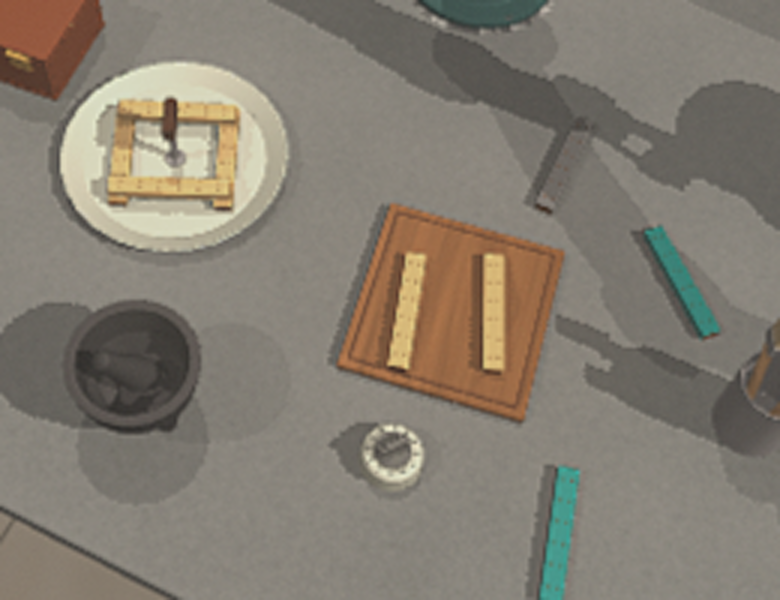

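The crop confirms it: both light-brown rusks with docking holes lie on the board, at crop (407,310) and (493,312). The grey bar at (563,165) and the turquoise bars at (680,280) and (562,535) are off the board and don't match.

```bash
python3 - <<'E'
from h import *
f=np.load("scene0.npz");P=f["P"]
for n,(u,v) in dict(brush=(480,255),brushtop=(498,245),timer=(350,280),mort=(264,248),mortT=(262,232),box=(222,140),knob=(225,118),boxc=(254,135),boxd=(240,143),boxe=(193,135)).items(): print(n,P[v,u].round(3))
E
```

```text
brush [0.451 0.541 0.056]
brushtop [0.469 0.557 0.185]
timer [0.721 0.189 0.046]
mort [ 0.764 -0.101  0.091]
mortT [ 0.721 -0.132  0.102]
box [ 0.444 -0.474  0.081]
knob [ 0.371 -0.499  0.119]
boxc [ 0.315 -0.421  0.002]
boxd [ 0.423 -0.407  0.077]
boxe [ 0.475 -0.584  0.083]
```

Call:
step_arm(
  motion=[
    [0, 0, 0.03, -8, 0.06],
    [0.01, -0.01, 0.05, -16, 0.06],
    [0.03, -0.03, 0.05, -24, 0.06],
    [0.05, -0.06, 0.05, -32, 0.06],
    [0.08, -0.09, 0.05, -40, 0.06],
    [0.1, -0.12, 0.05, -48, 0.06],
    [0.13, -0.15, 0.05, -56, 0.06],
    [0.15, -0.18, 0.05, -64, 0.06],
    [0.18, -0.21, 0.05, -72, 0.06],
    [0.2, -0.24, 0.05, -80, 0.06],
    [0.22, -0.27, 0.05, -88, 0.06],
    [0.25, -0.3, 0.05, -96, 0.06],
    [0.27, -0.33, 0.05, -104, 0.06],
    [0.3, -0.36, 0.05, -112, 0.06],
    [0.32, -0.38, 0.03, -120, 0.06],
    [0.335, -0.4, 0.01, -128, 0.06],
    [0.335, -0.4, 0, -136, 0.06],
    [0.335, -0.4, 0, -143, 0.06],
    [0.335, -0.4, 0, -143, 0.06],
    [0.335, -0.4, 0, -143, 0.06],
  ],
)

```text
time_s: 2.1
eef_pos: [0.5025, 0.2282, 0.4046]
tool_rot: [[0.926, 0.379, -0.0], [0.379, -0.926, -0.0], [-0.0, 0.0, -1.0]]
ft_force: [-0.5, 0.0, 0.7]
finger_gap: 0.0599
finger_force: 0.0
```

```bash
python3 - <<'E'
from m import *
c,im,P,ok=cam("wrist"); cv2.imwrite("pics/w1.png",im)
blobs(im,P,ok,.018,.04,300); print(np.round(c["extrinsics"],3).tolist(),bot.get_obs()["eef_pos"])
E
```

```text
[426. 166.] 3536 (array([544. , 129.2]), 150.8, 24.7, 15.9) z [0.0229 0.0276 0.0289]
[330. 171.] 3229 (array([501.6, 220. ]), 149.9, 24.0, 21.8) z [0.0264 0.0278 0.029 ]
[612. 301.] 1085 (array([ 481.9, -146.2]), 74.2, 41.8, 9.4) z [0.0184 0.02   0.0338]
[[0.379, 0.888, 0.261, 0.575], [-0.925, 0.364, 0.106, 0.257], [-0.001, -0.282, 0.959, 0.385], [0.0, 0.0, 0.0, 1.0]] [0.50253817 0.22827824 0.4048112 ]
```

View pics/w1.png

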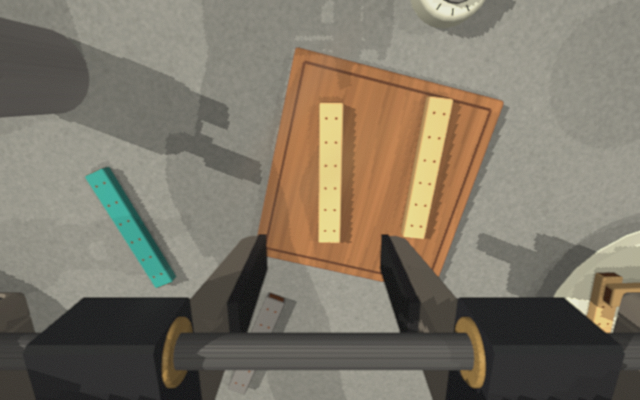

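The wrist view shows rusk_a at (330,171) and rusk_b at (426,166) on the board, with measured sizes matching (150 × 24 mm, tops at z = 28 mm). Going for rusk_a.

Call:
step_arm(
  motion=[
    [-0.001, -0.008, -0.04, -0.5, 0.05],
    [-0.001, -0.008, -0.08, -0.5, 0.05],
    [-0.001, -0.008, -0.12, -0.5, 0.05],
    [-0.001, -0.008, -0.15, -0.5, 0.05],
    [-0.001, -0.008, -0.17, -0.5, 0.05],
    [-0.001, -0.008, -0.185, -0.5, 0.05],
    [-0.001, -0.008, -0.192, -0.5, 0.05],
    [-0.001, -0.008, -0.197, -0.5, 0.05],
    [-0.001, -0.008, -0.197, -0.5, 0.05],
    [-0.001, -0.008, -0.197, -0.5, 0.035],
    [-0.001, -0.008, -0.197, -0.5, 0.02],
    [-0.001, -0.008, -0.197, -0.5, 0.015],
    [-0.001, -0.008, -0.197, -0.5, 0.015],
    [-0.001, -0.008, -0.197, -0.5, 0.015],
    [-0.001, -0.008, -0.197, -0.5, 0.015],
  ],
  squeeze=10,
)

```text
time_s: 3.65
eef_pos: [0.5018, 0.2202, 0.2082]
tool_rot: [[0.93, 0.367, 0.0], [0.367, -0.93, 0.001], [0.001, -0.0, -1.0]]
ft_force: [-0.3, -0.9, 5.7]
finger_gap: 0.0238
finger_force: 10.0
```

Call:
step_arm(
  motion=[
    [0, 0, 0.003, 0, 0.015],
    [0, 0, 0.01, 0, 0.015],
    [0, 0, 0.03, 0, 0.015],
    [0, 0, 0.06, 0, 0.015],
    [0, -0.02, 0.1, 0, 0.015],
    [-0.01, -0.05, 0.13, 0, 0.015],
    [-0.01, -0.09, 0.16, 1, 0.015],
    [-0.02, -0.13, 0.19, 2, 0.015],
    [-0.02, -0.17, 0.19, 3, 0.015],
    [-0.03, -0.21, 0.19, 3, 0.015],
    [-0.03, -0.25, 0.19, 3, 0.015],
    [-0.04, -0.29, 0.19, 3, 0.015],
    [-0.04, -0.33, 0.19, 3, 0.015],
    [-0.05, -0.36, 0.19, 3, 0.015],
    [-0.052, -0.38, 0.19, 3, 0.015],
    [-0.052, -0.384, 0.19, 3, 0.015],
    [-0.052, -0.384, 0.19, 3, 0.015],
    [-0.052, -0.384, 0.19, 3, 0.015],
  ],
)

```text
time_s: 5.45
eef_pos: [0.4499, -0.1628, 0.3976]
tool_rot: [[0.909, 0.417, -0.0], [0.417, -0.909, 0.0], [-0.0, -0.001, -1.0]]
ft_force: [-0.1, -0.3, -1.0]
finger_gap: 0.0241
finger_force: 10.0
```

```bash
cat > plate.py <<'E'
from m import *
import sys
def plate(P,ok,im,ctr=(.475,-.222)):
    R=np.hypot(P[...,0]-ctr[0],P[...,1]-ctr[1])
    g=ok&(P[...,2]>.095)&(P[...,2]<.112)&(R<.05); q=P[g]
    if len(q)>20: print("grip",g.sum(),rect(q[:,:2]),np.median(q[:,2]).round(4))
    blobs(im,P,ok,.028,.04,100); blobs(im,P,ok,.042,.056,100)
if __name__=="__main__":
    c,im,P,ok=cam("wrist"); cv2.imwrite(f"pics/{sys.argv[1]}.png",im)
    plate(P,ok,im); o=bot.get_obs(); print(o["eef_pos"],np.degrees(np.arctan2(o["tool_rot"][1,1],o["tool_rot"][0,1])))
E
python3 plate.py w2
```

```text
grip 1177 (array([ 472.7, -222.6]), 49.3, 16.5, 24.8) 0.1032
[63. 15.] 453 (array([485.4, 111.5]), 26.9, 23.4, 15.8) z [0.0281 0.0287 0.0297]
[409. 122.] 2952 (array([ 532.1, -215.9]), 115.1, 22.9, -65.3) z [0.0325 0.0338 0.035 ]
[404. 232.] 2065 (array([ 428.6, -263.2]), 113.9, 24.2, -66.8) z [0.032  0.0336 0.0349]
[ 0.44999416 -0.16263568  0.39757879] -65.31894319695027
```

View pics/w2.png

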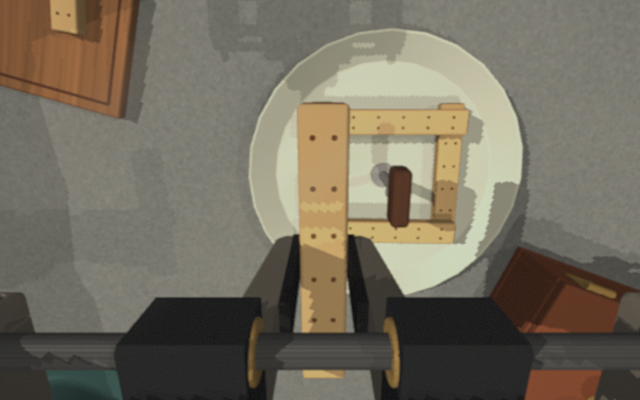

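The wrist view shows the held rusk at (323,240), the grip at (400,196), and the mid rusks at (409,122) and (404,232). I'll measure how the held rusk sits in the fingers.

```bash
cat > held.py <<'E'
from m import *
def held():
    c,im,P,ok=cam("wrist"); o=bot.get_obs(); t=o["eef_pos"]
    hsv=cv2.cvtColor(im,cv2.COLOR_BGR2HSV); z=P[...,2]
    m=ok&(z>t[2]-.192)&(z<t[2]-.165)&(hsv[...,1]>60)&(hsv[...,2]>90)&(hsv[...,0]>8)&(hsv[...,0]<30)
    k,l,s,_=cv2.connectedComponentsWithStats(m.astype(np.uint8)); i=1+np.argmax(s[1:,4]); q=P[l==i]
    r=rect(q[:,:2]); print(s[i],r,"z",np.percentile(q[:,2],[5,50,95]).round(4))
    A=np.c_[q[:,:2],np.ones(len(q))]; print("slope",np.linalg.lstsq(A,q[:,2],rcond=None)[0].round(3))
    print("rel",(r[0]/1000-t[:2]).round(4),"tcp",t.round(4))
    print("yaw",np.degrees(np.arctan2(o["tool_rot"][1,1],o["tool_rot"][0,1])).round(2))
held()
E
python3 held.py
```

```text
[  297   103    76   230 11108] (array([ 465.5, -162. ]), 119.9, 37.2, 24.7) z [0.2161 0.2172 0.2182]
slope [-0.003  0.006  0.22 ]
rel [0.0155 0.0007] tcp [ 0.45   -0.1627  0.3976]
yaw -65.31
```

Call:
step_arm(
  motion=[
    [-0.004, -0.002, -0.04, 0, 0.015],
    [-0.004, -0.002, -0.08, 0, 0.015],
    [-0.004, -0.002, -0.11, 0, 0.015],
    [-0.004, -0.002, -0.135, 0, 0.015],
    [-0.004, -0.002, -0.15, 0, 0.015],
    [-0.004, -0.002, -0.158, 0, 0.015],
    [-0.004, -0.002, -0.162, 0, 0.015],
    [-0.004, -0.002, -0.164, 0, 0.015],
    [-0.004, -0.002, -0.165, 0, 0.015],
    [-0.004, -0.002, -0.166, 0, 0.015],
    [-0.004, -0.002, -0.167, 0, 0.015],
    [-0.004, -0.002, -0.167, 0, 0.015],
    [-0.004, -0.002, -0.167, 0, 0.015],
  ],
)

```text
time_s: 6.85
eef_pos: [0.4457, -0.166, 0.2309]
tool_rot: [[0.91, 0.416, 0.0], [0.416, -0.91, -0.0], [0.0, 0.0, -1.0]]
ft_force: [-0.6, 0.8, -1.0]
finger_gap: 0.0237
finger_force: 10.0
```

```bash
python3 held.py; python3 -c "
from rig import bot
o=bot.get_obs();print(o['ft_force'],o['moment'])"
```

```text
[  297   103    53   230 11141] (array([ 458.7, -159.6]), 119.9, 25.2, 24.6) z [0.0494 0.0505 0.0515]
slope [-0.001 -0.     0.051]
rel [0.013  0.0064] tcp [ 0.4457 -0.166   0.2308]
yaw -65.45
[ 0.37220775  0.54366828 -0.47264967] [-0.07311315  0.11302734 -0.01350247]
```

Call:
step_arm(
  motion=[
    [0.001, 0.001, -0.001, 0.2, 0.015],
    [0.001, 0.001, -0.002, 0.2, 0.015],
    [0.001, 0.001, -0.0025, 0.2, 0.015],
    [0.001, 0.001, -0.0025, 0.2, 0.015],
    [0.001, 0.001, -0.0025, 0.2, 0.015],
  ],
)

```text
time_s: 7.4
eef_pos: [0.4466, -0.165, 0.2282]
tool_rot: [[0.908, 0.419, -0.0], [0.419, -0.908, -0.0], [-0.0, -0.0, -1.0]]
ft_force: [-0.7, -0.5, 0.0]
finger_gap: 0.0246
finger_force: 10.0
```

Call:
step_arm(
  motion=[
    [0, 0, -0.0005, 0, 0.015],
    [0, 0, -0.001, 0, 0.015],
    [0, 0, -0.001, 0, 0.015],
    [0, 0, -0.001, 0, 0.015],
  ],
)

```text
time_s: 7.8
eef_pos: [0.4466, -0.1652, 0.2279]
tool_rot: [[0.908, 0.419, 0.0], [0.419, -0.908, 0.001], [0.001, -0.001, -1.0]]
ft_force: [-2.8, 1.9, 11.5]
finger_gap: 0.024
finger_force: 10.0
```

```bash
python3 held.py; python3 -c "
from rig import bot
o=bot.get_obs();print(o['ft_force'],o['moment'])"
```

```text
[  297   103    53   230 11136] (array([ 459.7, -158.5]), 119.6, 25.2, 24.9) z [0.0466 0.0478 0.0489]
slope [-0.    -0.     0.048]
rel [0.0131 0.0067] tcp [ 0.4466 -0.1652  0.2279]
yaw -65.25
[-3.25188315  0.88125338 10.39567679] [ 0.27378444  0.81355677 -0.06065148]
```

In contact (about 11 N). I'll ease off half a millimetre, open a little and rise.

Call:
step_arm(
  motion=[
    [0, 0, 0.0005, 0, 0.015],
    [0, 0, 0.0007, 0, 0.02],
    [0, 0, 0.0007, 0, 0.025],
    [0, 0, 0.0007, 0, 0.028],
    [0, 0, 0.0007, 0, 0.032],
    [0, 0, 0.0007, 0, 0.036],
    [0, 0, 0.0007, 0, 0.036],
    [0, 0, 0.003, 0, 0.036],
    [0, 0, 0.008, 0, 0.036],
    [0, 0, 0.02, 0, 0.036],
    [0, 0, 0.04, 0, 0.036],
    [0, 0, 0.08, 0, 0.036],
    [0, 0, 0.12, 0, 0.036],
    [0, 0, 0.16, 0, 0.036],
    [0, 0, 0.17, 0, 0.036],
    [0, 0, 0.17, 0, 0.036],
  ],
)

```text
time_s: 9.45
eef_pos: [0.4469, -0.1651, 0.399]
tool_rot: [[0.908, 0.419, 0.004], [0.419, -0.908, 0.001], [0.004, 0.001, -1.0]]
ft_force: [-0.1, 0.3, -0.9]
finger_gap: 0.0361
finger_force: 0.0
```

```bash
python3 plate.py w3
```

```text
grip 1168 (array([ 472.5, -222.8]), 49.6, 16.5, 25.0) 0.1032
[63. 14.] 437 (array([484.3, 111.5]), 25.2, 22.9, 16.6) z [0.0281 0.0286 0.0297]
[400. 120.] 3335 (array([ 529.8, -210.3]), 126.8, 23.9, -65.1) z [0.0323 0.0337 0.035 ]
[394. 229.] 2346 (array([ 426. , -257.5]), 125.6, 24.2, -66.5) z [0.0321 0.0337 0.0349]
[323. 174.] 3685 (array([ 445.5, -165.6]), 150.6, 24.0, 24.9) z [0.0465 0.0478 0.0491]
[ 0.44644032 -0.16473639  0.39752532] -65.211896476731
```

Rusk_a sits within 1 mm of top_1, level, at 24.9°. Now rusk_b.

Call:
step_arm(
  motion=[
    [0.01, 0.03, 0, 0, 0.05],
    [0.02, 0.07, 0, -1, 0.05],
    [0.03, 0.11, 0, -2, 0.05],
    [0.04, 0.15, 0, -4, 0.05],
    [0.06, 0.19, 0, -6, 0.05],
    [0.07, 0.23, 0, -8, 0.05],
    [0.09, 0.27, 0, -9, 0.05],
    [0.0975, 0.294, 0, -9, 0.05],
    [0.0975, 0.294, 0, -9, 0.05],
    [0.0975, 0.294, 0, -9, 0.05],
  ],
)

```text
time_s: 10.5
eef_pos: [0.5436, 0.1288, 0.3952]
tool_rot: [[0.962, 0.272, -0.003], [0.272, -0.962, -0.003], [-0.004, 0.002, -1.0]]
ft_force: [-1.0, -0.5, 0.2]
finger_gap: 0.05
finger_force: 0.0
```

```bash
python3 plate.py w4
```

```text
[323. 165.] 1404 (array([544.7, 129.2]), 148.3, 23.3, 15.3) z [0.028  0.0285 0.0294]
[603. 270.] 1534 (array([ 522.6, -193.8]), 81.6, 25.4, -65.8) z [0.03   0.0333 0.0346]
[557. 289.] 891 (array([ 488.8, -145.5]), 57.8, 24.8, 24.2) z [0.0455 0.0475 0.0486]
[0.54360993 0.1278415  0.39569774] -74.32962978777336
```

Call:
step_arm(
  motion=[
    [0.0005, 0.0005, -0.04, 0, 0.05],
    [0.0005, 0.0005, -0.08, 0, 0.05],
    [0.0005, 0.0005, -0.12, 0, 0.05],
    [0.0005, 0.0005, -0.15, 0, 0.05],
    [0.0005, 0.0005, -0.17, 0, 0.05],
    [0.0005, 0.0005, -0.18, 0, 0.05],
    [0.0005, 0.0005, -0.186, 0, 0.05],
    [0.0005, 0.0005, -0.1885, 0, 0.05],
    [0.0005, 0.0005, -0.1885, 0, 0.05],
  ],
)

```text
time_s: 11.45
eef_pos: [0.5449, 0.1293, 0.2093]
tool_rot: [[0.963, 0.271, 0.001], [0.271, -0.963, 0.0], [0.001, -0.0, -1.0]]
ft_force: [-0.1, 0.2, -0.3]
finger_gap: 0.0501
finger_force: 0.0
```

Call:
step_arm(
  motion=[
    [0, 0, -0.001, 0, 0.035],
    [0, 0, -0.001, 0, 0.02],
    [0, 0, -0.001, 0, 0.015],
    [0, 0, -0.001, 0, 0.015],
    [0, 0, -0.001, 0, 0.015],
    [0, 0, 0.003, 0, 0.015],
    [0, 0, 0.01, 0, 0.015],
    [0, 0, 0.03, 0, 0.015],
    [0, 0, 0.06, 0, 0.015],
    [0, -0.02, 0.1, 0, 0.015],
    [-0.005, -0.06, 0.14, 1, 0.015],
    [-0.01, -0.1, 0.18, 3, 0.015],
    [-0.015, -0.14, 0.19, 5, 0.015],
    [-0.02, -0.18, 0.19, 7, 0.015],
    [-0.025, -0.22, 0.19, 9, 0.015],
    [-0.03, -0.26, 0.19, 9.2, 0.015],
    [-0.035, -0.3, 0.19, 9.2, 0.015],
    [-0.04, -0.34, 0.19, 9.2, 0.015],
    [-0.044, -0.38, 0.19, 9.2, 0.015],
    [-0.0455, -0.4, 0.19, 9.2, 0.015],
  ],
)

```text
time_s: 13.45
eef_pos: [0.4975, -0.2742, 0.3995]
tool_rot: [[0.909, 0.418, 0.001], [0.418, -0.909, -0.002], [-0.0, 0.002, -1.0]]
ft_force: [-0.3, 0.1, -0.5]
finger_gap: 0.0241
finger_force: 10.0
```

Call:
step_arm(
  motion=[
    [0, -0.01, 0, 0, 0.015],
    [0, -0.01, 0, 0, 0.015],
    [0, -0.01, 0, 0, 0.015],
    [0, -0.01, 0, 0, 0.015],
  ],
)

```text
time_s: 13.85
eef_pos: [0.4997, -0.2789, 0.3985]
tool_rot: [[0.906, 0.424, -0.0], [0.424, -0.906, 0.001], [0.0, -0.001, -1.0]]
ft_force: [-0.0, -0.7, -0.5]
finger_gap: 0.0242
finger_force: 10.0
```

```bash
python3 plate.py w5; python3 held.py
```

```text
grip 1175 (array([ 472.8, -222.9]), 48.9, 16.5, 23.8) 0.1034
[251. 118.] 2347 (array([ 523.4, -190.5]), 88.6, 29.2, -65.7) z [0.0325 0.0339 0.0353]
[255. 228.] 1706 (array([ 417.2, -240. ]), 88.5, 26.8, -66.7) z [0.032  0.0339 0.0352]
[194. 173.] 3699 (array([ 446.2, -165.5]), 149.2, 24.4, 24.8) z [0.0466 0.048  0.0492]
[ 0.49968979 -0.27895497  0.39860457] -64.90439062098132
[  296   103    54   230 11104] (array([ 512.2, -271.8]), 120.0, 26.3, 25.1) z [0.2172 0.2184 0.2194]
slope [ 0.    -0.002  0.217]
rel [0.0126 0.0073] tcp [ 0.4996 -0.2791  0.3986]
yaw -64.92
```

View pics/w5.png

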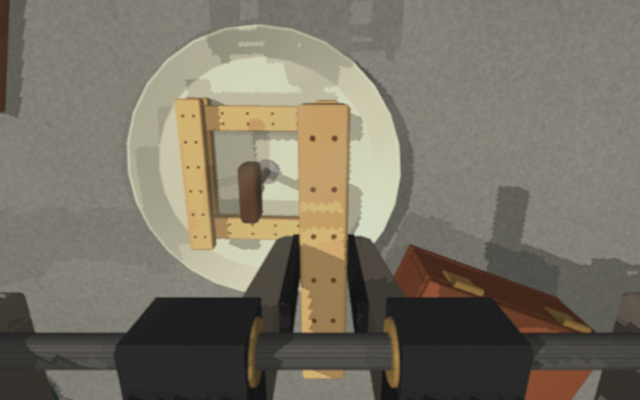

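The wrist view shows rusk_a in place at (194,173), the grip at (250,192), and rusk_b held level at (323,240), ready to lower.

Call:
step_arm(
  motion=[
    [0.001, -0.0025, -0.04, -0.2, 0.015],
    [0.001, -0.0025, -0.08, -0.2, 0.015],
    [0.001, -0.0025, -0.11, -0.2, 0.015],
    [0.001, -0.0025, -0.135, -0.2, 0.015],
    [0.001, -0.0025, -0.15, -0.2, 0.015],
    [0.001, -0.0025, -0.158, -0.2, 0.015],
    [0.001, -0.0025, -0.162, -0.2, 0.015],
    [0.001, -0.0025, -0.165, -0.2, 0.015],
    [0.001, -0.0025, -0.167, -0.2, 0.015],
    [0.001, -0.0025, -0.168, -0.2, 0.015],
    [0.001, -0.0025, -0.168, -0.2, 0.015],
    [0.001, -0.0025, -0.168, -0.2, 0.015],
  ],
)

```text
time_s: 15.15
eef_pos: [0.5002, -0.283, 0.231]
tool_rot: [[0.908, 0.419, 0.001], [0.419, -0.908, -0.0], [0.0, 0.0, -1.0]]
ft_force: [0.1, -0.7, 0.1]
finger_gap: 0.0241
finger_force: 10.0
```

```bash
python3 held.py; python3 -c "
from rig import bot
o=bot.get_obs();print(o['ft_force'],o['moment'])"
```

```text
[   12   101    99   232 12686] (array([ 458.7, -160. ]), 122.7, 26.0, 24.8) z [0.0425 0.0479 0.049 ]
slope [-0.053  0.094  0.087]
rel [-0.0415  0.123 ] tcp [ 0.5002 -0.283   0.231 ]
yaw -65.25
[ 0.49794075  0.94662356 -0.38493882] [-0.03756211  0.1387717   0.01471059]
```

Call:
step_arm(
  motion=[
    [0, 0.001, -0.001, 0.1, 0.015],
    [0, 0.001, -0.002, 0.1, 0.015],
    [0, 0.001, -0.0027, 0.1, 0.015],
    [0, 0.001, -0.0027, 0.1, 0.015],
    [0, 0.001, -0.0027, 0.1, 0.015],
  ],
)

```text
time_s: 15.7
eef_pos: [0.5002, -0.282, 0.2281]
tool_rot: [[0.907, 0.42, 0.0], [0.42, -0.907, 0.0], [0.0, -0.0, -1.0]]
ft_force: [-1.5, 0.8, 1.7]
finger_gap: 0.0241
finger_force: 10.0
```

Light contact of about 2 N. Releasing.

Call:
step_arm(
  motion=[
    [0, 0, -0.0002, 0, 0.02],
    [0, 0, -0.0002, 0, 0.025],
    [0, 0, -0.0002, 0, 0.028],
    [0, 0, -0.0002, 0, 0.032],
    [0, 0, -0.0002, 0, 0.036],
    [0, 0, -0.0002, 0, 0.036],
    [0, 0, 0.003, 0, 0.036],
    [0, 0, 0.008, 0, 0.036],
    [0, 0, 0.02, 0, 0.036],
    [0, 0, 0.04, 0, 0.036],
    [0, 0, 0.08, 0, 0.036],
    [0, 0, 0.12, 0, 0.036],
    [0, 0, 0.16, 0, 0.036],
    [0, 0, 0.17, 0, 0.036],
    [0, 0, 0.17, 0, 0.036],
    [0, 0, 0.17, 0, 0.036],
  ],
)

```text
time_s: 17.3
eef_pos: [0.4998, -0.2815, 0.3973]
tool_rot: [[0.907, 0.421, -0.001], [0.421, -0.907, 0.001], [-0.0, -0.001, -1.0]]
ft_force: [0.2, -0.4, -0.5]
finger_gap: 0.0357
finger_force: 0.0
```

```bash
python3 plate.py w6
```

```text
grip 1192 (array([ 472.7, -222.9]), 49.3, 16.4, 24.6) 0.1035
[256. 117.] 2792 (array([ 526.4, -197.3]), 105.8, 28.9, -66.0) z [0.0326 0.034  0.0353]
[262. 227.] 2056 (array([ 421. , -246.5]), 105.5, 24.8, -66.7) z [0.032  0.0338 0.0352]
[191. 172.] 3726 (array([ 445.9, -165.7]), 150.0, 24.4, 24.9) z [0.0467 0.048  0.0492]
[324. 173.] 3742 (array([ 498.9, -282.5]), 150.7, 24.0, 24.8) z [0.0465 0.0478 0.049 ]
[ 0.49977576 -0.28141257  0.3966443 ] -65.13233779293871
```

View pics/w6.png

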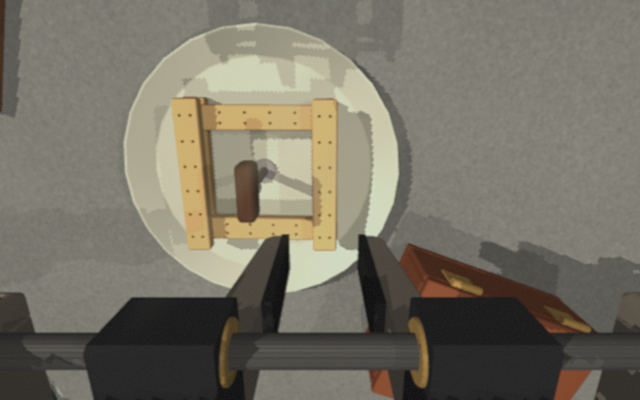

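Both third-layer rusks lie straight, at (191,172) and (324,173), about ±64 mm either side of the grip at (247,192). Now taking the grip.

Call:
step_arm(
  motion=[
    [-0.01, 0.02, 0, 0, 0.04],
    [-0.02, 0.045, 0, 0, 0.04],
    [-0.027, 0.0587, -0.01, 0, 0.04],
    [-0.027, 0.0587, -0.04, 0, 0.04],
    [-0.027, 0.0587, -0.07, 0, 0.04],
    [-0.027, 0.0587, -0.1, 0, 0.04],
    [-0.027, 0.0587, -0.12, 0, 0.04],
    [-0.027, 0.0587, -0.13, 0, 0.04],
    [-0.027, 0.0587, -0.135, 0, 0.04],
    [-0.027, 0.0587, -0.137, 0, 0.04],
    [-0.027, 0.0587, -0.137, 0, 0.04],
    [-0.027, 0.0587, -0.137, 0, 0.04],
    [-0.027, 0.0587, -0.137, 0, 0.04],
  ],
)

```text
time_s: 18.65
eef_pos: [0.4734, -0.2233, 0.2617]
tool_rot: [[0.907, 0.42, 0.001], [0.42, -0.907, -0.0], [0.001, 0.001, -1.0]]
ft_force: [-0.4, -0.3, 0.2]
finger_gap: 0.0399
finger_force: 0.0
```

Call:
step_arm(
  motion=[
    [-0.0005, 0.0005, 0, 0, 0.03],
    [-0.0005, 0.0005, 0, 0, 0.022],
    [-0.0005, 0.0005, 0, 0, 0.018],
    [-0.0005, 0.0005, 0, 0, 0.016],
    [-0.0005, 0.0005, 0, 0, 0.013],
    [-0.0005, 0.0005, 0, 0, 0.01],
    [-0.0005, 0.0005, 0, 0, 0.008],
    [-0.0005, 0.0005, 0, 0, 0.008],
  ],
  squeeze=8,
)

```text
time_s: 19.45
eef_pos: [0.4727, -0.2227, 0.261]
tool_rot: [[0.907, 0.42, -0.0], [0.42, -0.907, 0.0], [0.0, -0.0, -1.0]]
ft_force: [-0.0, 1.5, 2.1]
finger_gap: 0.0167
finger_force: 8.0
```

Call:
step_arm(
  motion=[
    [0, 0, 0, 0, 0.008],
    [0, 0, 0, 0, 0.008],
    [0, 0, 0, 0, 0.008],
    [0, 0, 0, 0, 0.008],
  ],
  squeeze=45,
)

```text
time_s: 19.85
eef_pos: [0.4726, -0.2227, 0.2611]
tool_rot: [[0.907, 0.42, 0.0], [0.42, -0.907, 0.0], [0.0, -0.0, -1.0]]
ft_force: [-0.7, 1.9, 3.9]
finger_gap: 0.0157
finger_force: 45.0
```

Gripped. Lifting slowly in two calls.

Call:
step_arm(
  motion=[
    [0, 0, 0.001, 0, 0.008],
    [0, 0, 0.002, 0, 0.008],
    [0, 0, 0.004, 0, 0.008],
    [0, 0, 0.007, 0, 0.008],
    [0, 0, 0.011, 0, 0.008],
    [0, 0, 0.016, 0, 0.008],
    [0, 0, 0.021, 0, 0.008],
    [0, 0, 0.026, 0, 0.008],
    [0, 0, 0.03, 0, 0.008],
    [0, 0, 0.033, 0, 0.008],
    [0, 0, 0.035, 0, 0.008],
    [0, 0, 0.036, 0, 0.008],
    [0, 0, 0.036, 0, 0.008],
    [0, 0, 0.036, 0, 0.008],
  ],
)

```text
time_s: 21.25
eef_pos: [0.4726, -0.2227, 0.2969]
tool_rot: [[0.907, 0.42, -0.0], [0.42, -0.907, 0.0], [-0.0, -0.0, -1.0]]
ft_force: [-0.6, 0.2, -6.3]
finger_gap: 0.0158
finger_force: 45.0
```

```bash
cat > lift.py <<'E'
from h import *
import sys
o=bot.get_obs(); t=o["eef_pos"]; print(t.round(4),o["ft_force"].round(2),o["moment"].round(3),o["finger_gap"])
dz=float(sys.argv[1])
for n in ("scene","side"):
    c,im,P,ok=cam(n); cv2.imwrite(f"pics/{n}_{sys.argv[2]}.png",im)
    hsv=cv2.cvtColor(im,cv2.COLOR_BGR2HSV)
    R=np.hypot(P[...,0]-t[0],P[...,1]-t[1])
    m=ok&(hsv[...,1]>60)&(hsv[...,2]>110)&(hsv[...,0]>12)&(hsv[...,0]<30)&(P[...,2]>dz+.028)&(P[...,2]<dz+.055)&(R<.13)
    q=P[m]; hi=q[q[:,2]>dz+.043]
    A=np.c_[hi[:,:2]-t[:2],np.ones(len(hi))]; print(n,len(q),len(hi),"plane",np.linalg.lstsq(A,hi[:,2],rcond=None)[0].round(4))
E
python3 lift.py .036 l1
```

```text
[ 0.4726 -0.2227  0.2969] [-0.61  0.19 -6.32] [-0.102  0.167  0.007] 0.01580826276527317
scene 676 375 plane [0.0047 0.0014 0.083 ]
side 1005 573 plane [-0.0011 -0.0013  0.0832]
```

Level (under 0.3°), 6.3 N load, no slip. Going on to 10 cm.

Call:
step_arm(
  motion=[
    [0, 0, 0.002, 0, 0.008],
    [0, 0, 0.005, 0, 0.008],
    [0, 0, 0.01, 0, 0.008],
    [0, 0, 0.016, 0, 0.008],
    [0, 0, 0.023, 0, 0.008],
    [0, 0, 0.03, 0, 0.008],
    [0, 0, 0.037, 0, 0.008],
    [0, 0, 0.044, 0, 0.008],
    [0, 0, 0.05, 0, 0.008],
    [0, 0, 0.055, 0, 0.008],
    [0, 0, 0.059, 0, 0.008],
    [0, 0, 0.062, 0, 0.008],
    [0, 0, 0.064, 0, 0.008],
    [0, 0, 0.065, 0, 0.008],
    [0, 0, 0.065, 0, 0.008],
    [0, 0, 0.065, 0, 0.008],
    [0, 0, 0.065, 0, 0.008],
    [0, 0, 0.065, 0, 0.008],
    [0, 0, 0.065, 0, 0.008],
    [0, 0, 0.065, 0, 0.008],
  ],
)

```text
time_s: 23.35
eef_pos: [0.4726, -0.2228, 0.362]
tool_rot: [[0.907, 0.42, -0.0], [0.42, -0.907, -0.0], [-0.0, 0.0, -1.0]]
ft_force: [0.4, 1.7, -5.9]
finger_gap: 0.0155
finger_force: 45.0
```

```bash
python3 lift.py .101 l2
```

```text
[ 0.4726 -0.2228  0.362 ] [ 0.44  1.68 -5.91] [-0.121  0.16   0.03 ] 0.015488055102350977
scene 751 428 plane [ 1.000e-04 -1.500e-03  1.477e-01]
side 1077 612 plane [ 0.0035 -0.0002  0.1482]
```

View pics/side_l2.png

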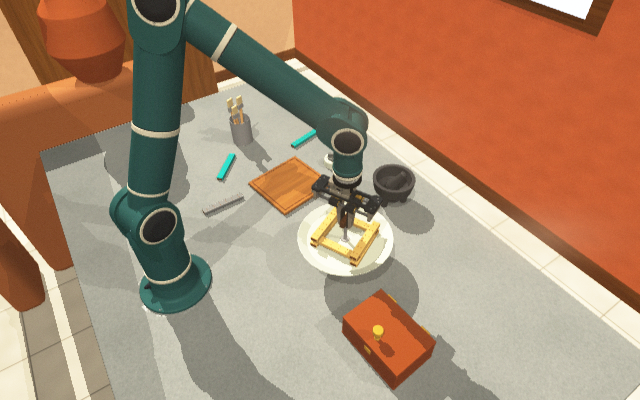

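The side view shows the plate held level at (345,238) with the full three-layer stack, the board empty at (290,185), and the bystanders in place. Handing in.

```bash
python3 -c "
from rig import bot
print(bot.close_job())"
```

```text
the job is handed in; nothing more can be done
None
```

Both rusks are laid as the third layer, each about 1 mm from its place, and the plate is held level and still about 10 cm above the shelf with the full stack on it; the job was handed in at about 23 s with the bystanders undisturbed.

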